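Close the measuring stage's keeper strap and set its lock nut

ROBOT

A 7-joint arm with a two-finger parallel gripper is mounted at the origin on the work surface. World frame = base frame: x ahead of the robot, y to its left, z up, the work surface at z = 0. Lengths are in m, angles in rad, forces in N, time in s.
With the tool pointing down it reaches from about 0.4 to 0.875 m from the base axis. Payload 6.5 kg.
Tool frame: the origin (TCP) lies between the finger pads; the fingertips stand env.tip_extent ahead of it and the grasp point (between the pads) is the TCP (env.tip_extent is the distance from the TCP to the fingertips, in m); z points along the fingers, y is the line along which they close (so a half turn about z gives the same grasp; the last joint's range is limited). The gripper opens to 88 mm and grips with 3 to 60 N. Pads are 18 mm wide; open, the fingers measure 123 mm over their backs; the gripper's body (75 mm by 187 mm) begins 45 mm behind the grasp point.
Start: joints at [1.107, 0.536, -0.004, 1.538, 0.003, 1.067, -0.071], TCP at [0.252, -0.599, 0.258] pointing down, gripper open.
Joint ranges: [-2.7, 2.7], [-0.37, 2.16], [-1.27, 1.26], [0.24, 2.4], [-1.31, 4.45], [0.19, 1.91], [-2.76, 2.76]. Speed limits (rad/s): [2.39, 2.39, 3.14, 3.14, 3.14, 3.14, 3.14].

INTERFACE

Orientations are given as [roll, pitch, yaw] about the fixed x, y, z axes, in that order (R = Rz(yaw) Ry(pitch) Rx(roll)).
In Python, from station import env, eyes gives the robot as it stands. The module is installed in compiled form; this text tells all that it offers.
- The arm moves only by the tool carry_out, never from a script. Its argument "steps" is a list of rows, each a list of 3 entries, a list of its own where there are three numbers: the shift along the tool's x, y, z in mm, then the turn about the tool's z in rad, then the closure, from -1 (fully open) to 1 (shut). A call has 1 to 8 rows; each row shifts and turns the commanded pose from where the row before left it, along the tool's axes as they then stand; what a row does not reach is not made up. A row lasts 1/12 s, in which the tool goes at most 41.7 mm and 7.16 degrees, less where a joint would pass 70% of its speed; a pose out of reach is approached as far as the arm can. A call is refused whole if a number of a shift passes 41.7 or a number of a turn 0.125, either way. A call with a gripper value outside its range is refused whole. The fingers move at their own pace and stop on an object; the grip force is fixed at half the most. Time passes only in rows, so rows that do not move let the fingers close. It gives the time, the measured TCP pose, the force, the opening and the grip force at its end, in the units of the state.
- env.state(): the state, without advancing time (a new reading comes with each control period).
- eyes.grab_frame(name): name is "scene" or "top"; returns (picture, depth): 420x560x3 uint8, red, green, blue; 420x560 float32, m along the optical axis (not along the pixel's ray), 0 where there is no reading.
- eyes.camera_model(name): a dict with "fov_y" (degrees; the focal length in pixels is half the picture's height over the tangent of half this angle, whatever the lens; pixels are square), "cx", "cy" (the principal point, pixels), "D" ([k1, k2, p1, p2, k3] as OpenCV has them; the pictures are not rectified), "R" (3x3) and "t" (3): a world point X has camera coordinates R X + t. Camera axes: x right, y down, z forward; pixel columns grow to the right and rows downward; lengths in m; the calibration is good to about 2 mm. A picture is of the moment at which its call begins. camera_model takes no time and is no camera call.
- env.sign_off(): hands the job in; it is judged then, once.
The state is a dict: "time": time; "joint_positions": joint angles; "dq": joint speeds; "effort": joint torques, N m; "eef_pos": TCP position; "orientation": TCP orientation; "ft_force": force on the tool from outside, world axes, zero at the start; "wrist_torque": the same for the moment, N m; "grip_width": opening from 0.0 (shut) to 1.0 (fully open); "gripper_force": force on a finger pad.
Only numpy, scipy, OpenCV 4.12 (cv2) and the standard library are available. Lean on these libraries where they do the work, as an engineer would, in place of code of your own. Each camera call takes 0.05 s, during which the arm holds its last target. There are 200 camera calls.

TASK

The glass scale is loaded on the measuring stage: swing the metal keeper strap over it by its red pin until the strap meets its stop post, leaving the scale where it lies. Then screw the knurled black cap nut clockwise all the way down until it bottoms out, back it off a quarter turn so that nothing strains the glass, and finish with the gripper still holding the nut there, not letting go. Leave the loose things around the stage undisturbed.

Things in the scene. Friction and masses are not known exactly. Their poses are not given: they have to be found in the camera images.
- stage: low fixed measuring stage: white base, grey plate 200 x 240 mm (x, y) with a pale round window, plate top 60 mm above the table. Origin under its centre at table height, z up. The strap's stud: x 0, y -70 mm. Black-ended spindle sticks out 42 mm from the base's -y side, 25 mm up. Brass stop post, 10 mm across, at x -18, y -30 mm, 3 mm lower than the strap's top.
- strap (a joint): angle (rad) of the aluminium keeper strap about its vertical stud: 0 = shut, along the stage's +y over the glass scale, against the stop post (end of travel); positive = open, clockwise from above (pi/2: along stage +x), so it shuts counter-clockwise; far end 2.0. 24 mm wide, 8 thick, reaches 106 mm from the stud, top 75 mm above the table, 3 mm clear of the glass. Drag 0.1 N m; stays where left.
- strap_pin (a point): point on the axis of the upright round red pin fixed near the strap's free end, 95 mm from the stud; the point is 22 mm above the strap's top (97 mm above the table). The pin is 14 mm across and stands 36 mm above the strap's top.
- lock_nut: knurled cap nut already started on the same stud, above the strap; cannot come off. Origin on its axis at its underside, z up; turns and rises with it. Lower 10 mm: steel collar 26 mm across; from 10 to 36 mm: black knurled round head 38 mm across, white line on top from the centre towards the nut's +x. Bottomed, its underside rests on the strap's top, 75 mm above the table.
- nut_turn (a joint): angle (rad) of the nut from its bottom: 0 = bottomed out (hard stop), growing counter-clockwise seen from above as it is unscrewed, rising 3 mm a turn. It starts between 2.3 and 3.9; the thread drags lightly (0.08 N m), so it stays where it is left. Upper end 7.
- glass_scale: loose greenish glass scale with black division marks, 120 x 26 x 4 mm (its x, y, z), lying flat on the stage plate, its long side across the shut strap. Origin at the centre of its underside.
- objective: loose dark steel microscope objective standing upright on the table beside the stage, 40 mm across, 55 mm tall. Origin at the centre of its underside.
- ring_gauge: loose steel ring gauge lying flat on the table beside the stage, 56 mm outside, 30 mm bore, 18 mm tall. Origin at the centre of its underside.
- mouse: loose black computer mouse, 100 x 58 x 24 mm, on a grey mouse pad 3 mm thick. Origin at the centre of its underside.

How it is judged:
On the way, in this order (a step that is already met when the one before it is completed fails the run):
1. the strap is swung shut over the glass scale, within 0.1 rad of its stop, before the nut is bottomed (value of joint strap below 0.1 rad), for 0.2 s.
2. the nut is screwed down to its bottom (within 0.12 rad) (value of joint each of nut_turn, strap below 0.12 rad), for 0.1 s.
At the end, for the whole second after the job is handed in: The strap is shut (within 0.12 rad of its stop), the nut stands a quarter turn above its bottom (1.57 rad, within 0.4), at rest, and the fingers hold it with more than 3 N (value of joint strap below 0.12 rad and value of joint nut_turn between 1.17 and 1.97 rad and velocity of joint nut_turn between -0.1 and 0.1 rad/s and contact force between the fingers and lock_nut above 3 N); the arm keeps its last pose, push and grip.
It fails at once if the glass scale is shifted by more than 8 mm (distance of glass_scale from where it was at the start of the episode above 0.008 m).
It fails at once if the objective is moved by more than 15 mm or tipped (distance of objective from where it was at the start of the episode above 0.015 m or angle between objective's own z axis and vertical above 0.5 rad).
It fails at once if the ring gauge is moved by more than 15 mm (distance of ring_gauge from where it was at the start of the episode above 0.015 m).
It fails at once if the mouse is moved by more than 15 mm (distance of mouse from where it was at the start of the episode above 0.015 m).
It also fails if it takes over 58 s, if anything falls off the work surface, if the arm or the gripper's body presses on something with over 40 N, if the wrist force passes 120 N, or if a joint passes its speed limit or range.

## Working session

There is one attempt and no reset: what is moved stays moved. The work goes in short steps, Python scripts to look and compute and a tool call to move; the robot and the scene stay as the last step left them, time stands still between calls to the robot, and variables do not carry over. Pictures are saved under pics/ and viewed, at most 10 in all, crops included, and the job is handed in when it is done.

Besides the shell and the picture viewer there is one more tool, called after "Call:" in YAML: its name, and indented under it one key for each argument. carry_out: Moves the arm, as the interface text tells. Its arguments: {"type":"object","properties":{"steps":{"type":"array","items":{"type":"array"}}},"required":["steps"]}

```bash
mkdir -p pics
python3 - <<'E'
from station import env, eyes
import cv2, numpy as np
s=env.state(); print(s, env.tip_extent)
for n in("scene","top"):
    p,d=eyes.grab_frame(n); cv2.imwrite(f"pics/{n}0.png",p[:,:,::-1]); np.savez(f"{n}0.npz",p=p,d=d)
    print(n,eyes.camera_model(n))
E
```

```text
{'time': 0.0, 'joint_positions': array([ 1.10680198,  0.53715865, -0.00441686,  1.53884765,  0.00257457,
        1.06728408, -0.07119886]), 'dq': array([ 0.00069494, -0.0008249 , -0.00170057, -0.00058523, -0.00139899,
        0.00068576, -0.00133982]), 'effort': array([ 1.69593950e-04, -5.70987153e+01,  9.90848355e-01, -2.51608032e+01,
       -5.62203268e-02,  1.79515308e-02,  1.79997878e-04]), 'eef_pos': array([ 0.25156197, -0.59873005,  0.25685404]), 'orientation': array([-3.13990441e+00,  1.13238054e-04,  3.97836471e-01]), 'ft_force': array([-0.04502194, -1.1336589 , -0.51344127]), 'wrist_torque': array([-0.01380603, -0.0443377 , -0.01198782]), 'gripper_force': 0.0, 'grip_width': 0.9956872345137282} 0.019
scene {'fov_y': 52.15091173547938, 'cx': 288.25642535630016, 'cy': 208.57230408912977, 'D': array([0.0306086, 0.       , 0.       , 0.       , 0.       ]), 'R': array([[ 0.66336983,  0.74825421, -0.00749126],
       [ 0.58327078, -0.52332221, -0.62123189],
       [-0.46875972,  0.40773706, -0.78359097]]), 't': array([-0.45979103, -0.21546861,  1.20594406])}
top {'fov_y': 49.71919041807688, 'cx': 288.40281531668353, 'cy': 209.156206732373, 'D': array([-0.07962034,  0.        ,  0.        ,  0.        ,  0.        ]), 'R': array([[ 0.01645668, -0.99983685,  0.00744628],
       [-0.99082604, -0.01730656, -0.13403078],
       [ 0.13413779, -0.00517226, -0.99094919]]), 't': array([0.11824714, 0.59278037, 1.24628818])}
```

View pics/top0.png

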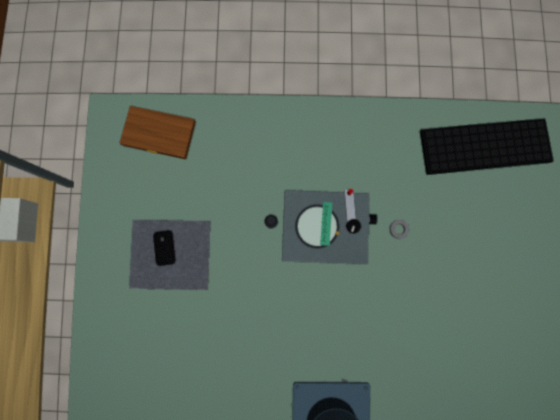

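View pics/scene0.png

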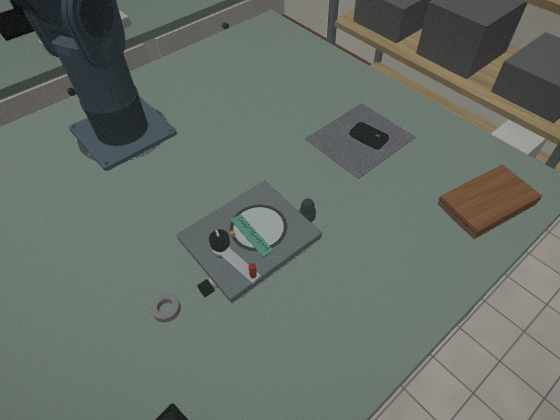

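The top view shows the stage around (325,227), the nut at (353,227), the red pin at (350,191), the glass at (326,224), the ring at (399,229) and the objective at (271,221). The strap points roughly along world +x, so it is open by about pi/2.

```bash
cat > h.py <<'E'
import cv2, numpy as np
from station import env, eyes
def model(n):
    c=eyes.camera_model(n); f=210/np.tan(np.radians(c["fov_y"]/2))
    return np.array([[f,0,c["cx"]],[0,f,c["cy"]],[0,0,1]]),c["D"],c["R"],c["t"]
def ray(n,uv):
    K,D,R,t=model(n); q=cv2.undistortPoints(np.array([[uv]],float),K,D)[0,0]
    return -R.T@t, R.T@np.array([q[0],q[1],1])
def plane(n,uv,z):
    o,d=ray(n,uv); return o+d*(z-o[2])/d[2]
def tri(a,b):
    (o1,d1),(o2,d2)=ray("top",a),ray("scene",b)
    k=np.linalg.lstsq(np.c_[d1,-d2],o2-o1,rcond=None)[0]
    p,q=o1+k[0]*d1,o2+k[1]*d2; return (p+q)/2,np.linalg.norm(p-q)
def blobs(m,amin=8):
    n,l,s,c=cv2.connectedComponentsWithStats(m.astype(np.uint8))
    return [(s[i,4],s[i,:4],c[i].round(1)) for i in range(1,n) if s[i,4]>=amin]
E
python3 - <<'E'
from h import *
ims={}
for n,box in (("top",(255,170,420,280)),("scene",(140,170,340,330))):
    p=np.load(n+"0.npz")["p"]; hsv=cv2.cvtColor(p,cv2.COLOR_RGB2HSV); H,S,V=cv2.split(hsv)
    x0,y0,x1,y1=box; w=np.zeros(H.shape,bool); w[y0:y1,x0:x1]=1
    print(n,"red",blobs(w&((H<8)|(H>172))&(S>140)&(V>60)))
    print("black",blobs(w&(V<35),20)); 
    plate=w&(S<90)&(V>50)&(V<100)&(H>95)
    print("glass",blobs(w&(H>70)&(H<90)&(S>110)&(V>90),20))
    print("plate",[b for b in blobs(plate,200)])
    print("brass",blobs(w&(H>12)&(H<30)&(S>110)&(V>80),3))
    cv2.imwrite(f"pics/{n}c.png",cv2.resize(p[y0:y1,x0:x1,::-1],None,fx=4 if n=="top" else 3.5,fy=4 if n=="top" else 3.5,interpolation=cv2.INTER_CUBIC))
    d=np.load(n+"0.npz")["d"]
E
```

```text
top red [(np.int32(18), array([348, 189,   5,   5], dtype=int32), array([349.9, 191.1]))]
black [(np.int32(49), array([370, 215,   6,   9], dtype=int32), array([372.6, 218.7])), (np.int32(47), array([265, 216,  12,  11], dtype=int32), array([270.5, 221.1])), (np.int32(113), array([346, 220,  15,  13], dtype=int32), array([353.2, 225.2]))]
glass [(np.int32(363), array([321, 202,  11,  44], dtype=int32), array([325.9, 223.2]))]
plate [(np.int32(2327), array([283, 191,  87,  72], dtype=int32), array([325. , 228.8]))]
brass [(np.int32(9), array([336, 231,   3,   4], dtype=int32), array([336.9, 232.7]))]
scene red [(np.int32(29), array([249, 264,   6,   6], dtype=int32), array([251.3, 266.3]))]
black []
glass []
plate []
brass [(np.int32(14), array([231, 231,   3,   6], dtype=int32), array([231.8, 233.1]))]
```

View pics/topc.png

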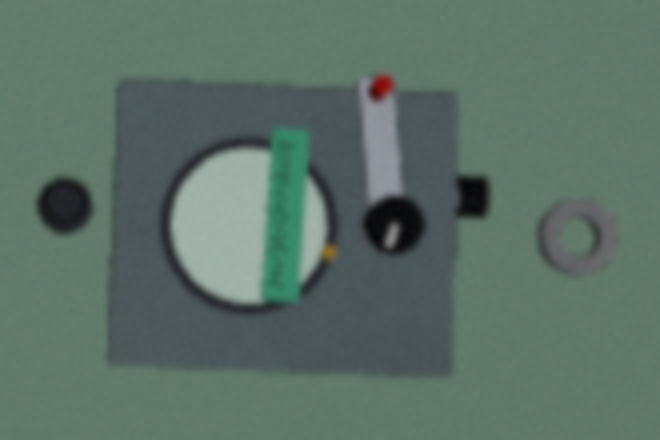

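View pics/scenec.png

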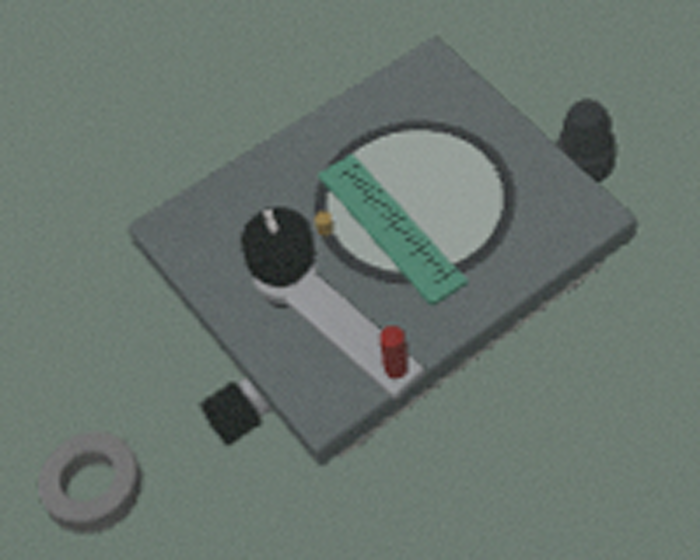

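In the top crop, the plate corners are at (120,80), (457,93), (453,376) and (108,363), with the nut head at (393,224). Its white line points down and slightly left. The scene view agrees. Next I'll compute the poses.

Run:
```python
from h import *
T=lambda x,y:(255+x/4-.4,170+y/4-.4); S=lambda x,y:(140+x/3.5-.36,170+y/3.5-.36)
np.set_printoptions(precision=4,suppress=True)
def stage(P): # corners +x+y, +x-y, -x-y, -x+y
    L=np.array([[.1,.12],[.1,-.12],[-.1,-.12],[-.1,.12]]); P=np.array(P)[:,:2]
    c=P.mean(0); M=((P-c)[:,None,:]*np.ones((4,1,1)))[:,0]
    a=np.arctan2((L[:,0]*M[:,1]-L[:,1]*M[:,0]).sum(),(L*M).sum()); 
    R=np.array([[np.cos(a),-np.sin(a)],[np.sin(a),np.cos(a)]])
    print("centre",c,"yaw",a,"resid",np.abs(M-L@R.T).max(),"stud",c+R@[0,-.07],"post",c+R@[-.018,-.03])
    return c,a
stage([plane("top",T(*q),.06) for q in((120,80),(457,93),(453,376),(108,363))])
stage([plane("scene",S(*q),.06) for q in((637,219),(320,452),(130,230),(437,37))])
print("nut top view",plane("top",T(393,224),.1115), "scene", plane("scene",S(277,241),.1115))
print("pin top", tri(T(383,83),S(392,333)), "pin plane .111", plane("top",T(383,83),.111),plane("scene",S(392,333),.111))
print("post .072",plane("top",(336.9,232.7),.07),plane("scene",(231.8,232),.07))
a,b=plane("top",T(393,226),.1115),plane("top",T(389,246),.1115); print("line yaw top",np.arctan2(*(b-a)[1::-1]))
a,b=plane("scene",S(275,233),.1115),plane("scene",S(267,211),.1115); print("line yaw scene",np.arctan2(*(b-a)[1::-1]))
print("objective",plane("top",T(65,205),.055),"ring",plane("top",T(578,236),.018))
```

```text
centre [0.5417 0.0235] yaw -0.021834443981890335 resid 0.0013236104126409243 stud [ 0.5402 -0.0465] post [ 0.5231 -0.0061]
centre [0.5443 0.0223] yaw -0.01613308192346138 resid 0.002735532282598388 stud [ 0.5432 -0.0477] post [ 0.5258 -0.0074]
nut top view [ 0.5396 -0.0442  0.1115] scene [ 0.5445 -0.0494  0.1115]
pin top (array([ 0.6347, -0.0381,  0.1116]), np.float64(0.0011573556939667904)) pin plane .111 [ 0.6352 -0.0377  0.111 ] [ 0.6341 -0.0384  0.111 ]
post .072 [ 0.5235 -0.0062  0.07  ] [ 0.5224 -0.0067  0.07  ]
line yaw top 2.9432721078948845
line yaw scene 2.797223923257665
objective [0.5548 0.1768 0.055 ] ring [ 0.5425 -0.1923  0.018 ]
```

Call:
carry_out:
  steps:
    - [[15, -10, 0], 0, 0.1]
    - [[30, -19, 0], 0, 0.1]
    - [[30, -19, 0], 0, 0.1]
    - [[30, -19, 0], 0, 0.1]
    - [[30, -19, 0], 0, 0.1]
    - [[30, -19, 0], 0, 0.1]
    - [[30, -19, 0], 0, 0.1]
    - [[30, -19, 0], 0, 0.1]

```text
time: 0.77
eef_pos: [0.4043, -0.3786, 0.2575]
orientation: [-3.141, 0.0, 0.398]
ft_force: [0.2, 0.6, -0.3]
grip_width: 0.453
gripper_force: 0.0
```

Call:
carry_out:
  steps:
    - [[30, -19, 0], 0, 0.1]
    - [[30, -19, 5], 0, 0.1]
    - [[30, -19, 10], 0, 0.1]
    - [[30, -19, 10], 0, 0.1]
    - [[30, -19, 10], 0, 0.1]
    - [[30, -19, 10], 0, 0.1]
    - [[30, -19, 5], 0, 0.1]
    - [[30, -19, 0], 0, 0.1]

```text
time: 1.43
eef_pos: [0.5658, -0.1454, 0.206]
orientation: [-3.14, 0.003, 0.398]
ft_force: [-0.1, -0.6, 0.3]
grip_width: 0.451
gripper_force: 0.0
```

Call:
carry_out:
  steps:
    - [[26, -18, 0], 0, 0.1]
    - [[26, -18, 0], 0, 0.1]
    - [[26, -18, 0], 0, 0.1]
    - [[27, -18, 0], 0, 0.1]
    - [[0, 0, 20], 0.1, 0.1]
    - [[0, 0, 15], 0.1, 0.1]
    - [[0, 0, 8], 0.108, 0.1]
    - [[0, 0, 0], 0, 0.1]

```text
time: 2.1
eef_pos: [0.6334, -0.0398, 0.1621]
orientation: [-3.141, 0.005, 0.087]
ft_force: [-1.1, -0.0, 0.1]
grip_width: 0.452
gripper_force: 0.0
```

Run:
```python
from h import *
a,_=eyes.grab_frame("top"); b,_=eyes.grab_frame("scene")
A=cv2.resize(a[150:290,270:440,::-1],(680,560)); cv2.imwrite("pics/t1.png",A)
B=cv2.resize(b[140:310,160:370,::-1],(735,595)); cv2.imwrite("pics/s1.png",B)
```

```text
(no output)
```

View pics/s1.png

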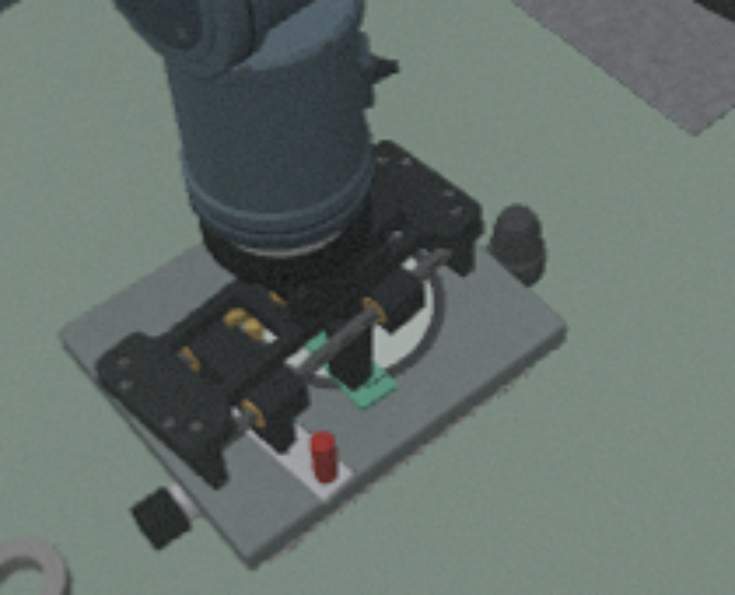

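The fingertips, at about (355,380) and (285,440), straddle the pin, whose top is at (322,437). I'll descend next and cage the pin.

Call:
carry_out:
  steps:
    - [[1, -2, 12], 0, 0.1]
    - [[0, 0, 15], 0, 0.1]
    - [[0, 0, 15], 0, 0.1]
    - [[0, 0, 12], 0, 0.1]
    - [[0, 0, 6], 0, 0.1]
    - [[0, 0, 0], 0, 0.5]
    - [[0, 0, 0], 0, 0.5]
    - [[0, 0, 0], 0, 0.5]

```text
time: 2.87
eef_pos: [0.6365, -0.038, 0.1055]
orientation: [3.142, -0.001, 0.09]
ft_force: [0.3, 0.2, 0.7]
grip_width: 0.258
gripper_force: 0.0
```

Call:
carry_out:
  steps:
    - [[-0.2, -5, 0], -0.05, 0.5]
    - [[-0.5, -9.5, 0], -0.1, 0.5]
    - [[-0.5, -9.5, 0], -0.1, 0.5]
    - [[-0.5, -9.5, 0], -0.1, 0.5]
    - [[-0.5, -9.5, 0], -0.1, 0.5]
    - [[-0.5, -9.5, 0], -0.1, 0.5]
    - [[-0.5, -9.5, 0], -0.1, 0.5]
    - [[-0.5, -9.5, 0], -0.1, 0.5]

```text
time: 3.53
eef_pos: [0.6053, 0.0244, 0.1058]
orientation: [3.139, -0.001, 0.845]
ft_force: [0.6, -0.7, -0.6]
grip_width: 0.247
gripper_force: 0.6
```

Call:
carry_out:
  steps:
    - [[-0.5, -9.5, 0], -0.1, 0.5]
    - [[-0.5, -9.5, 0], -0.1, 0.5]
    - [[-0.5, -9.5, 0], -0.1, 0.5]
    - [[-0.5, -9.5, 0], -0.1, 0.5]
    - [[-0.2, -5.7, 0], -0.06, 0.5]
    - [[-0.2, -5.7, 0], -0.06, 0.5]
    - [[-0.1, -3.8, 0], -0.04, 0.5]
    - [[0, 0, 0], 0, 0.5]

```text
time: 4.2
eef_pos: [0.5574, 0.0474, 0.1057]
orientation: [3.14, -0.0, 1.402]
ft_force: [0.0, 0.0, -0.3]
grip_width: 0.247
gripper_force: 0.0
```

Call:
carry_out:
  steps:
    - [[0, -4, 0], -0.04, 0.5]
    - [[-0.1, -4, 0], -0.04, 0.5]
    - [[-0.1, -4, 0], -0.04, 0.5]
    - [[0, -3, 0], -0.03, 0.5]
    - [[0, -3, 0], 0, 0.5]
    - [[0, -1, 0], 0, 0.5]
    - [[0, -1, 0], 0, 0.5]
    - [[0, 0, 0], 0, 0.5]

```text
time: 4.87
eef_pos: [0.5392, 0.0489, 0.1054]
orientation: [3.137, -0.001, 1.548]
ft_force: [6.2, -0.3, -1.6]
grip_width: 0.248
gripper_force: 2.9
```

Call:
carry_out:
  steps:
    - [[0, 0, 0], 0, 0.5]
    - [[0, 0, 0], 0, 0.5]
    - [[0, 3, 0], 0, 0.4]
    - [[0, 0, -10], 0, 0.4]
    - [[0, 0, -20], 0, 0.4]
    - [[0, 0, -25], 0, -0.2]
    - [[-32, 0, -5], 0, -0.4]
    - [[-32, 0, 0], 0, -0.4]

```text
time: 5.53
eef_pos: [0.5397, -0.0136, 0.1674]
orientation: [3.138, -0.001, 1.554]
ft_force: [1.0, -1.0, -0.3]
grip_width: 0.508
gripper_force: 0.0
```

Call:
carry_out:
  steps:
    - [[-30, 0, 0], 0, -0.4]
    - [[0, 0, 0], -0.12, -0.4]
    - [[0, 0, 0], -0.12, -0.4]
    - [[0, 0, 0], -0.12, -0.4]
    - [[0, 0, 0], -0.12, -0.4]
    - [[0, 0, 0], -0.12, -0.4]
    - [[0, 0, 0], -0.12, -0.4]
    - [[0, 0, 0], -0.12, -0.4]

```text
time: 6.2
eef_pos: [0.5375, -0.0453, 0.1651]
orientation: [-3.14, -0.001, 2.395]
ft_force: [0.1, -0.4, 0.4]
grip_width: 0.699
gripper_force: 0.0
```

Call:
carry_out:
  steps:
    - [[0, 0, 0], -0.12, -0.4]
    - [[0, 0, 0], -0.12, -0.4]
    - [[0, 0, 0], -0.12, -0.4]
    - [[0, 0, 0], -0.12, -0.4]
    - [[0, 0, 0], -0.12, -0.4]
    - [[0, 0, 0], -0.12, -0.4]
    - [[0, 0, 0], -0.12, -0.4]
    - [[0, 0, 0], -0.12, -0.4]

```text
time: 6.87
eef_pos: [0.5375, -0.0454, 0.1651]
orientation: [-3.141, -0.001, -2.928]
ft_force: [0.0, -0.6, -0.6]
grip_width: 0.704
gripper_force: 0.0
```

Run:
```python
from h import *
s=env.state(); print(s["eef_pos"],s["orientation"],s["joint_positions"],s["wrist_torque"])
b,_=eyes.grab_frame("scene")
cv2.imwrite("pics/s2.png",cv2.resize(b[140:310,160:370,::-1],(735,595)))
H,S,V=cv2.split(cv2.cvtColor(b,cv2.COLOR_RGB2HSV)); w=np.zeros(H.shape,bool); w[180:290,200:320]=1
r=blobs(w&((H<8)|(H>172))&(S>140)&(V>60)); print(r)
for k in r: print(plane("scene",k[2],.097))
```

```text
[ 0.537497   -0.04544019  0.16508542] [-3.14101933e+00 -1.48322856e-03 -2.92800521e+00] [ 0.67617537  0.66131299 -0.91548377  1.86747088  0.64651746  0.94302043
  1.24391058] [ 0.06807279 -0.15759868 -0.03616921]
[(np.int32(25), array([254, 211,   6,   6], dtype=int32), array([256.6, 213.2])), (np.int32(15), array([255, 218,   5,   7], dtype=int32), array([256.7, 221.6]))]
[0.53578967 0.05174591 0.097     ]
[0.55302213 0.0380914  0.097     ]
```

View pics/s2.png

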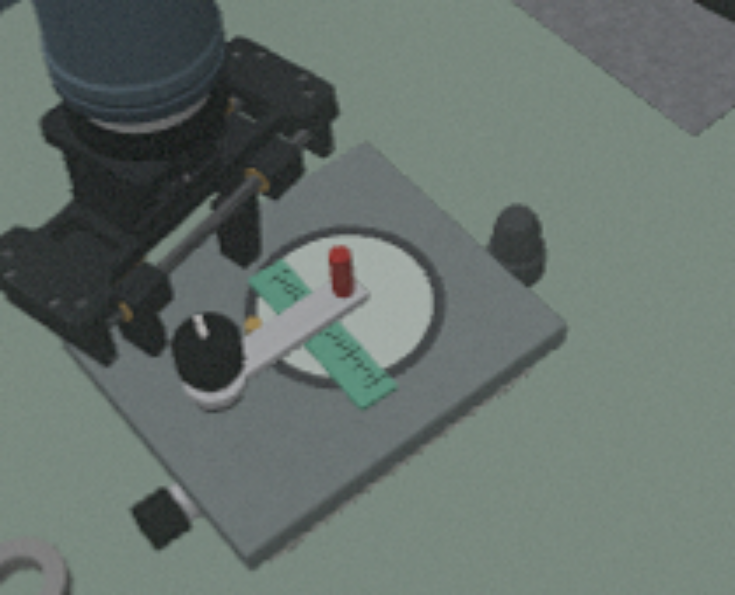

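The strap now lies across the glass against the brass post (the pin is at (340,270)). The glass hasn't moved, and the nut's white line still shows at (200,325). Next I descend on the nut and grip it.

Call:
carry_out:
  steps:
    - [[-2.7, -1.7, 10], 0, -0.4]
    - [[0, 0, 15], 0, -0.4]
    - [[0, 0, 15], 0, -0.4]
    - [[0, 0, 12], 0, -0.4]
    - [[0, 0, 6], 0, -0.4]
    - [[0, 0, 3], 0, -0.4]
    - [[0, 0, 0], 0, 0.0]
    - [[0, 0, 0], 0, 0.3]

```text
time: 7.58
eef_pos: [0.5413, -0.046, 0.1038]
orientation: [3.141, 0.0, -2.933]
ft_force: [-0.3, -0.3, -0.4]
grip_width: 0.575
gripper_force: 0.0
```

Call:
carry_out:
  steps:
    - [[0, 0, 0], 0, 0.5]
    - [[0, 0, 0], 0, 0.8]
    - [[0, 0, 0], 0, 0.8]
    - [[0, 0, 0], 0, 0.8]

```text
time: 7.92
eef_pos: [0.5417, -0.0468, 0.1043]
orientation: [-3.141, 0.001, -2.934]
ft_force: [0.5, -1.9, 2.8]
grip_width: 0.426
gripper_force: 30.0
```

```bash
python3 -c "
from station import env
s=env.state()
for k in('eef_pos','orientation','ft_force','wrist_torque','grip_width','gripper_force'):print(k,s[k])"
```

```text
eef_pos [ 0.5416802  -0.04678376  0.10427918]
orientation [-3.14060043e+00  1.00521419e-03 -2.93384842e+00]
ft_force [ 0.52101213 -1.94259634  2.78774218]
wrist_torque [-0.31629717 -0.1804514   0.02417196]
grip_width 0.42646506151296104
gripper_force 29.998235441744328
```

Call:
carry_out:
  steps:
    - [[0, 0, 0], 0.06, 0.8]
    - [[0, 0, 0.06], 0.12, 0.8]
    - [[0, 0, 0.06], 0.12, 0.8]
    - [[0, 0, 0.06], 0.12, 0.8]
    - [[0, 0, 0.06], 0.12, 0.8]
    - [[0, 0, 0.06], 0.12, 0.8]
    - [[0, 0, 0.06], 0.12, 0.8]
    - [[0, 0, 0.06], 0.12, 0.8]

```text
time: 8.58
eef_pos: [0.5416, -0.0472, 0.1038]
orientation: [-3.141, 0.002, 2.443]
ft_force: [-0.2, -3.4, 2.2]
grip_width: 0.422
gripper_force: 30.0
```

Call:
carry_out:
  steps:
    - [[0, 0, 0.06], 0.12, 0.8]
    - [[0, 0, 0.06], 0.12, 0.8]
    - [[0, 0, 0.06], 0.12, 0.8]
    - [[0, 0, 0.06], 0.12, 0.8]
    - [[0, 0, 0.06], 0.12, 0.8]
    - [[0, 0, 0.06], 0.12, 0.8]
    - [[0, 0, 0.06], 0.12, 0.8]
    - [[0, 0, 0.06], 0.12, 0.8]

```text
time: 9.25
eef_pos: [0.5413, -0.0473, 0.1034]
orientation: [3.141, 0.001, 1.483]
ft_force: [-0.6, -2.9, 3.3]
grip_width: 0.424
gripper_force: 30.0
```

```bash
python3 -c "
from station import env
s=env.state()
for k in('joint_positions','eef_pos','orientation','ft_force','wrist_torque','grip_width','gripper_force'):print(k,s[k])"
```

```text
joint_positions [ 0.31498319  0.61536097 -0.40595208  1.90641453  0.36737352  0.69234362
 -0.39787214]
eef_pos [ 0.54132519 -0.04728649  0.10336085]
orientation [3.14094159e+00 1.28925016e-03 1.48337007e+00]
ft_force [-0.60826816 -2.93900766  3.26511712]
wrist_torque [-0.70647838  0.08369411  0.06486731]
grip_width 0.4239561035416111
gripper_force 29.99182915315032
```

Call:
carry_out:
  steps:
    - [[0, 0, 0.05], 0.1, 0.8]
    - [[0, 0, 0.05], 0.1, 0.8]
    - [[0, 0, 0.05], 0.1, 0.8]
    - [[0, 0, 0.05], 0.1, 0.8]
    - [[0, 0, 0.05], 0.1, 0.8]
    - [[0, 0, 0.05], 0.1, 0.8]
    - [[0, 0, 0.05], 0.1, 0.8]
    - [[0, 0, 0], 0, 0.8]

```text
time: 9.92
eef_pos: [0.5411, -0.0472, 0.103]
orientation: [3.141, 0.001, 0.786]
ft_force: [-1.9, -3.1, 6.6]
grip_width: 0.425
gripper_force: 30.0
```

```bash
cat > st.py <<'E'
from station import env
s=env.state()
for k in('time','eef_pos','orientation','ft_force','wrist_torque','gripper_force'):print(k,s[k])
print(s['joint_positions'].round(2), s['effort'].round(2))
E
python3 st.py
```

```text
time 9.9167
eef_pos [ 0.54106806 -0.04719587  0.10297004]
orientation [3.14055723e+00 1.00287727e-03 7.85506854e-01]
ft_force [-1.872551   -3.05066283  6.62784384]
wrist_torque [-0.81505017  0.38704531 -0.07719107]
gripper_force 29.998606871813536
[ 0.18  0.59 -0.23  1.91  0.21  0.66 -0.96] [ -2.48 -48.94  -3.91 -16.79  -0.84  -0.83  -1.11]
```

Call:
carry_out:
  steps:
    - [[0, 0, 0.03], 0.05, 0.8]
    - [[0, 0, 0.03], 0.05, 0.8]
    - [[0, 0, 0.03], 0.05, 0.8]
    - [[0, 0, 0.03], 0.05, 0.8]
    - [[0, 0, 0], 0, 0.8]

```text
time: 10.33
eef_pos: [0.5411, -0.0472, 0.1029]
orientation: [3.141, 0.001, 0.589]
ft_force: [-2.1, -2.2, 6.6]
grip_width: 0.418
gripper_force: 30.0
```

```bash
python3 st.py
```

```text
time 10.3333
eef_pos [ 0.5410578  -0.0471943   0.10286604]
orientation [3.14063579e+00 7.03425862e-04 5.89414894e-01]
ft_force [-2.12295879 -2.24482595  6.62382184]
wrist_torque [-0.79000903  0.41936995 -0.139429  ]
gripper_force 29.997752644121647
[ 0.14  0.59 -0.18  1.92  0.17  0.65 -1.12] [ -2.23 -48.38  -3.4  -16.84  -0.71  -0.92  -0.45]
```

Call:
carry_out:
  steps:
    - [[0, 0, 0.03], 0.05, 0.8]
    - [[0, 0, 0.03], 0.05, 0.8]
    - [[0, 0, 0.03], 0.05, 0.8]
    - [[0, 0, 0], 0, 0.8]

```text
time: 10.67
eef_pos: [0.5419, -0.0466, 0.1029]
orientation: [3.14, -0.001, 0.442]
ft_force: [0.3, -3.4, 6.4]
grip_width: 0.423
gripper_force: 30.0
```

```bash
python3 st.py
```

```text
time 10.6667
eef_pos [ 0.54189944 -0.04660674  0.10285398]
orientation [ 3.14004972e+00 -1.22602729e-03  4.42120904e-01]
ft_force [ 0.25625203 -3.37415752  6.40423886]
wrist_torque [-0.72479434 -0.10311573  0.55874542]
gripper_force 29.99931402504444
[ 0.11  0.58 -0.14  1.92  0.13  0.65 -1.24] [ -1.26 -48.47  -2.06 -15.53  -1.23  -0.09  -1.14]
```

Call:
carry_out:
  steps:
    - [[0, 0, 0.03], 0.05, 0.8]
    - [[0, 0, 0.03], 0.05, 0.8]
    - [[0, 0, 0], 0, 0.8]

```text
time: 10.92
eef_pos: [0.5436, -0.0461, 0.103]
orientation: [3.14, -0.005, 0.343]
ft_force: [4.5, -1.6, 2.0]
grip_width: 0.416
gripper_force: 30.0
```

```bash
python3 st.py
```

```text
time 10.9167
eef_pos [ 0.54362961 -0.04605084  0.10298058]
orientation [ 3.13975888 -0.00505967  0.34252902]
ft_force [ 4.45808742 -1.63082136  1.97710956]
wrist_torque [-0.41948826 -0.99967637  0.5108912 ]
gripper_force 30.00014366582036
[ 0.09  0.58 -0.12  1.92  0.11  0.64 -1.32] [ -0.59 -49.74  -1.11 -13.67  -1.02   1.37  -1.02]
```

The wrist moment jumped at a tool yaw of about 0.45–0.5, after a turn of about 2.88. That matches the white-line estimate, so the nut has bottomed. Now I back off a quarter turn.

Call:
carry_out:
  steps:
    - [[0, 0, 0], 0, 0.8]
    - [[0, 0, 0], 0, 0.8]
    - [[0, 0, -0.03], -0.06, 0.8]
    - [[0, 0, -0.05], -0.1, 0.8]
    - [[0, 0, -0.05], -0.1, 0.8]
    - [[0, 0, -0.05], -0.1, 0.8]
    - [[0, 0, -0.05], -0.1, 0.8]
    - [[0, 0, -0.05], -0.1, 0.8]

```text
time: 11.58
eef_pos: [0.5428, -0.045, 0.1032]
orientation: [3.14, -0.004, 0.908]
ft_force: [2.1, 1.7, 3.3]
grip_width: 0.419
gripper_force: 30.0
```

Call:
carry_out:
  steps:
    - [[0, 0, -0.05], -0.1, 0.8]
    - [[0, 0, -0.05], -0.1, 0.8]
    - [[0, 0, -0.05], -0.1, 0.8]
    - [[0, 0, -0.05], -0.1, 0.8]
    - [[0, 0, -0.05], -0.1, 0.8]
    - [[0, 0, -0.05], -0.1, 0.8]
    - [[0, 0, -0.05], -0.1, 0.8]
    - [[0, 0, -0.05], -0.1, 0.8]

```text
time: 12.25
eef_pos: [0.541, -0.0445, 0.1035]
orientation: [3.141, -0.002, 1.709]
ft_force: [-3.4, 1.8, 8.4]
grip_width: 0.422
gripper_force: 30.0
```

Call:
carry_out:
  steps:
    - [[0, 0, -0.05], -0.1, 0.8]
    - [[0, 0, -0.05], -0.1, 0.8]
    - [[0, 0, 0], -0.05, 0.8]
    - [[0, 0, 0], 0, 0.8]

```text
time: 12.58
eef_pos: [0.5404, -0.0446, 0.1036]
orientation: [-3.141, -0.002, 1.957]
ft_force: [-5.0, 2.1, 11.2]
grip_width: 0.42
gripper_force: 30.0
```

```bash
python3 st.py
python3 - <<'E'
from h import *
b,_=eyes.grab_frame("scene")
cv2.imwrite("pics/s3.png",cv2.resize(b[140:310,160:370,::-1],(735,595)))
E
```

```text
time 12.5833
eef_pos [ 0.54043164 -0.04462736  0.10356686]
orientation [-3.14112856e+00 -2.20332179e-03  1.95656913e+00]
ft_force [-4.99022915  2.06308645 11.24968696]
wrist_torque [0.28193104 0.9091955  0.03939868]
gripper_force 29.99922500923276
[ 0.4   0.64 -0.53  1.9   0.47  0.72 -0.01] [  1.07 -46.75  -5.34 -17.26   0.75  -1.16   0.56]
```

View pics/s3.png

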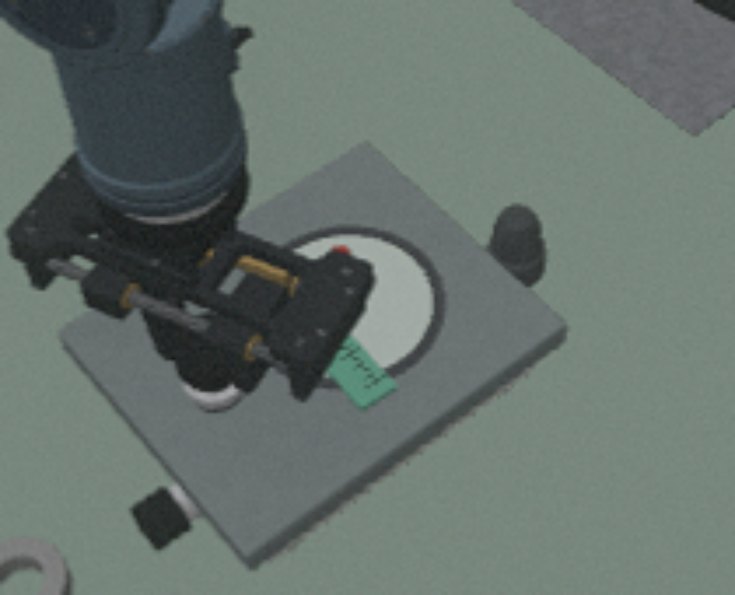

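The pin top is still at (341,250), so the strap is still shut, and the glass hasn't moved. Slip in the grip makes the nut angle uncertain, so I'll release, lift to read the white line and then regrip.

Call:
carry_out:
  steps:
    - [[0, 0, 0], 0, 0.0]
    - [[0, 0, 0], 0, -0.4]
    - [[0, 0, 0], 0, -0.4]
    - [[0, 0, -10], 0, -0.4]
    - [[0, 0, -25], 0, -0.4]
    - [[0, 0, -35], 0, -0.4]
    - [[0, 0, -35], 0, -0.4]
    - [[0, 0, -5], 0, -0.4]

```text
time: 13.3
eef_pos: [0.5442, -0.0457, 0.219]
orientation: [3.134, 0.004, 1.951]
ft_force: [1.0, -0.3, -0.1]
grip_width: 0.699
gripper_force: 0.0
```

```bash
python3 st.py
python3 - <<'E'
from h import *
b,_=eyes.grab_frame("scene")
cv2.imwrite("pics/s4.png",cv2.resize(b[190:280,180:290,::-1],(733,600),interpolation=cv2.INTER_CUBIC))
E
```

```text
time 13.3
eef_pos [ 0.54423575 -0.04568217  0.21901765]
orientation [3.13366873 0.00354951 1.95069719]
ft_force [ 0.95839372 -0.34571035 -0.12276888]
wrist_torque [-0.01302641 -0.1913718  -0.06330181]
gripper_force 0.0
[ 0.48  0.48 -0.62  1.83  0.34  0.93  0.09] [  1.07 -45.58  -5.84 -20.38  -0.31   0.85   0.28]
```

View pics/s4.png

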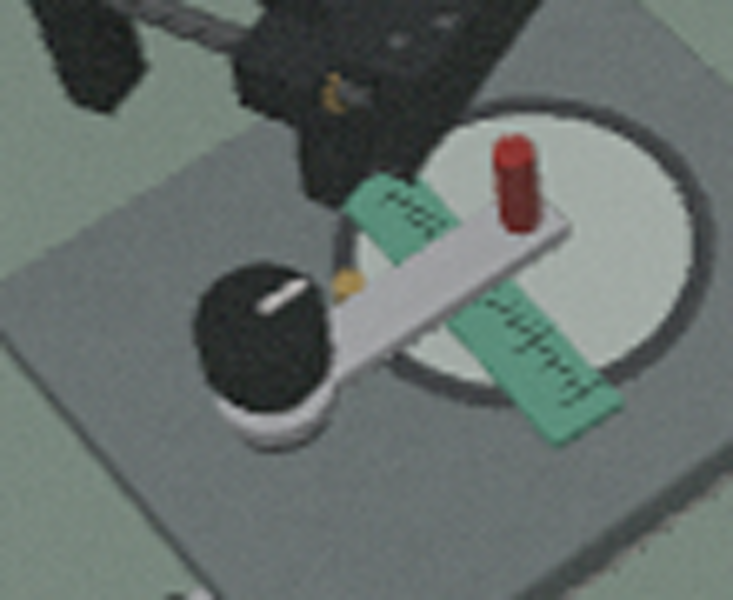

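The white line, from (262,308) to (306,284), runs parallel to the shut strap. The nut is therefore a quarter turn above its bottom. I'll regrip it.

Call:
carry_out:
  steps:
    - [[0, -3, 25], 0, -0.4]
    - [[0, 0, 35], 0, -0.4]
    - [[0, 0, 30], 0, -0.4]
    - [[0, 0, 15], 0, -0.4]
    - [[0, 0, 6], 0, -0.4]
    - [[0, 0, 4], 0, -0.2]
    - [[0, 0, 0], 0, 0.0]
    - [[0, 0, 0], 0, 0.2]

```text
time: 14.02
eef_pos: [0.539, -0.0473, 0.0987]
orientation: [3.14, 0.0, 1.95]
ft_force: [0.2, -0.1, 0.5]
grip_width: 0.499
gripper_force: 0.0
```

Call:
carry_out:
  steps:
    - [[0, 0, 0], 0, 0.3]
    - [[0, 0, 0], 0, 0.5]
    - [[0, 0, 0], 0, 0.8]
    - [[0, 0, 0], 0, 0.8]
    - [[0, 0, 0], 0, 0.8]
    - [[0, 0, 0], 0, 0.8]

```text
time: 14.52
eef_pos: [0.5409, -0.0466, 0.0993]
orientation: [3.136, 0.001, 1.95]
ft_force: [5.8, 2.5, -5.3]
grip_width: 0.422
gripper_force: 30.0
```

```bash
python3 st.py
```

```text
time 14.5167
eef_pos [ 0.5409208  -0.04657894  0.09931954]
orientation [3.13570277e+00 8.47674801e-04 1.95030719e+00]
ft_force [ 5.7805861   2.46253241 -5.3266081 ]
wrist_torque [ 0.32774734 -1.08989499 -0.00675597]
gripper_force 29.99789770692587
[ 0.4   0.64 -0.52  1.91  0.48  0.71 -0.02] [ 1.380e+00 -5.344e+01 -6.150e+00 -1.473e+01 -1.100e-01  1.760e+00
  1.000e-02]
```

Holding the nut at 30 N with the yaw unchanged, so I'm handing in.

```bash
python3 -c "
from station import env
print(env.sign_off())"
```

```text
the job is handed in; nothing more can be done
None
```

I handed the job in with the strap shut against its stop post and the nut bottomed, backed off about a quarter turn by its white line and held at 30 N; the last pictures show the glass in place, and the sign-off gave no verdict.

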